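Put the mixed-up repair parts back in their own trays

ROBOT

A 7-joint arm with a two-finger parallel gripper is mounted at the origin on the work surface. World frame = base frame: x ahead of the robot, y to its left, z up, the work surface at z = 0. Lengths are in m, angles in rad, forces in N, time in s.
With the tool pointing down it reaches from about 0.425 to 0.925 m from the base axis. Payload 6.8 kg.
Tool frame: the origin (TCP) lies on the front face of the gripper's body, between the roots of the fingers; the fingertips stand 73 mm ahead of it and the grasp point (between the pads) lies r.pinch_z ahead of it (r.pinch_z is the distance from the TCP to the grasp point, in m); z points along the fingers, y is the direction in which the jaws open and shut (so a half turn about z gives the same grasp; the last joint's range is limited). The gripper opens to 85 mm and grips with 20 to 120 N. Pads are 22 mm wide; open, the fingers measure 114 mm over their backs; the gripper's body (76 mm by 85 mm) begins 54 mm behind the grasp point. The pads swing forward as they close: fully open they stand 13 mm farther back than shut.
Start: joints at [-1.374, 0.477, 0.022, 1.555, -0.011, 1.109, -0.083], TCP at [0.203, 0.644, 0.304] pointing down, gripper open.
Joint ranges: [-2.96, 2.96], [-0.34, 2.1], [-1.41, 1.46], [0.24, 2.44], [-1.37, 4.51], [0.17, 1.92], [-2.96, 2.96]. Speed limits (rad/s): [2.39, 2.39, 3.14, 3.14, 3.14, 3.14, 3.14].

INTERFACE

Orientations are given as a rotation vector (axis times angle).
In Python, from bench import readout, grab_frame, r, search_frame, masks_of, tip_of gives the robot as it stands.
- The arm moves only by the tool step_arm, never from a script. Its argument "commands" is a list of rows, each a list of 7 numbers: the shift along the tool's x, y, z as a fraction of full scale, then the turn, a rotation vector about the tool's x, y, z as a fraction of full scale, then the gripper's target within -1 to 1 (shut at 1, half-way at 0, fully open at -1). In form: [[tx, ty, tz, ax, ay, az, hand], ...]. A call has exactly 10 rows; each row is the pose to reach, as a shift and turn from the pose measured when the call began, along the tool's axes at that moment, turning the shorter way round; what a row does not reach only later rows make up. Full scale, the value 1, is 500 mm for a shift and 360 degrees for a turn. A row lasts 1/8 s, in which the tool goes at most 62.5 mm and 10.7 degrees, less where a joint would pass 70% of its speed; a pose out of reach is approached as far as the arm can. A call with a number of a shift or a turn outside -1 to 1 is refused whole. A call with a gripper value outside its range is refused whole. The fingers move at their own pace and stop on an object; "newtons" is the grip in N (left out, the last holds). Time passes only in rows, so rows that repeat a pose let the fingers close, or fill a call up. It gives the time, the measured TCP pose, the force and the opening at its end, in the units of the state.
- readout.get_obs(): the state, without advancing time (a new reading comes with each control period).
- grab_frame(name): name is "side" or "top"; returns a dict with "img" (420x560x3 uint8, red, green, blue), "K" (3x3 intrinsics, pixels), "D" ([k1, k2, p1, p2, k3] as OpenCV has them; the pictures are not rectified), "world_to_cam" (4x4, takes a point from world to camera coordinates). Camera axes: x right, y down, z forward; pixel columns grow to the right and rows downward; lengths in m; the calibration is good to about 2 mm. A picture is of the moment at which its call begins. There is no depth.
- r.hand_in(): hands the job in, once; it reports no verdict.
Trained networks look in a picture, given as the dict that the camera call returned (one of the last four; its "shot" number tells which), for a name from the list of things; names that differ only in an ending like _2 or _b are one class to them, and where a whole thing is asked for, a point or a joint stands for the part that bears it (a point fixed in the world has none). Each returns a list of dicts, best first, with "p" (0 to 1); they miss things now and then, are a little off and sometimes report something else, mostly with a low value. They report only what shows in the picture. A call takes as long as a camera call. They do not tell look-alikes from the thing itself.
- search_frame(thing, picture): "extent" ([centre column, centre row, width, height] in pixels, round what is visible of it).
- masks_of(thing, picture): "pixels" (420x560 bool, what is visible of it) and "extent" ([centre column, centre row, width, height] in pixels, round what is visible of it).
- tip_of(thing, picture): "point" ([column, row] in pixels: a listed point, or the origin of a listed thing).
The state is a dict: "clock": time; "joints": joint angles; "qvel": joint speeds; "tau": joint torques, N m; "tcp_pos": TCP position; "orientation": TCP orientation; "contact_force": force on the tool from outside, world axes, zero at the start; "moment": the same for the moment, N m; "grip_width": finger opening in m.
Only numpy, scipy, OpenCV 4.12 (cv2) and the standard library are available. Lean on these libraries where they do the work, as an engineer would, in place of code of your own. Each camera call takes 0.05 s, during which the arm holds its last target. There are 200 camera calls.

TASK

The three repair parts on the bench lie in one another's trays: move them so that the brass lamp holder stands upright in the middle of the round tray, the transformer stands on its foot in the middle of the square tray, and the gearmotor lies on its foot in the middle of the oblong tray, lengthwise along it. The black rubber mat is free for parking a part on the way. Set the parts down rather than dropping them or tipping them over, and leave the vase and the amber jar where they stand.

Things in the scene. Friction and masses are not known exactly. Their poses are not given: they have to be found in the camera images.
- lamp_holder: brass lamp holder standing mouth up: round foot 48 mm across, 6 mm high; barrel 36 mm across from 20 to 60 mm height; rim 38 mm across; 64 mm tall. A switch key 10 mm wide sticks out along its +x, 27 to 33 mm above the underside, to 37 mm from the axis; pinch the barrel across y, clear of the key, about 46 mm up. About 0.14 kg. Origin: centre of its underside; z up.
- transformer: bare mains transformer: steel foot plate 74 x 44 x 3 mm, dark steel core 60 mm (x) x 28 mm (y), top at 52 mm, with a copper-coloured winding block through its middle, 34 mm (x) x 46 mm (y), from 10 to 45 mm height. Its flat winding faces, 46 mm apart along y, are good to grip, about 34 mm above the underside. About 0.5 kg. Origin: centre of its underside; z up.
- gearmotor: gearmotor on an aluminium foot plate 100 (x) x 44 (y) x 5 mm: steel motor barrel 38 mm across, along x from -46 to +16 mm, axis 23.5 mm above the underside; grey gearbox 30 x 40 x 38 mm from x = +16 to +46 mm, top at 42.5 mm; thin shaft on to x = +60 mm. Grip the barrel across y at x = -5 mm, about 30 mm up. About 0.45 kg. Origin: centre of the plate's underside; x lengthwise, z up.
- round_tray: fixed shallow round tray of white plastic, 132 mm outside, 124 mm inside, lip 12 mm high, floor 4 mm above the bench. Belongs to the lamp holder; the transformer is in it at the start. Origin: its centre, at bench height; z up.
- square_tray: fixed shallow square tray of white plastic, 124 mm outside, 116 mm inside, lip 12 mm high, floor 4 mm above the bench. Belongs to the transformer; the gearmotor is in it at the start. Origin: its centre, at bench height; x and y along its sides.
- long_tray: fixed shallow oblong tray of white plastic, 158 mm (x) x 88 mm (y) outside, 150 x 80 mm inside, lip 12 mm high, floor 4 mm above the bench. Belongs to the gearmotor; the lamp holder is in it at the start. Origin: its centre, at bench height; x lengthwise.
- mat: fixed square black rubber mat, 110 x 110 x 4 mm, empty: a free spot to park a part. Origin: its centre, at bench height; x and y along its sides.
- vase: loose blue ceramic vase, 72 mm across at the belly, 92 mm tall, standing nearest the robot among the trays; to be left alone. Origin: centre of its underside.
- jar: loose amber glass jar with a steel lid, 56 mm across, 75 mm tall, to the right of the trays; to be left alone. Origin: centre of its underside.
Not all that is in view belongs to the job. What is shaped like the square_tray but blue is not meant. What is shaped like the lamp_holder but red is not meant.

How it is judged:
At the end, for the whole second after the job is handed in: Lamp holder in the round, transformer in the square, gearmotor in the oblong tray: each centred within 15 mm, flat on the floor (underside under 9 mm above the bench, tilt under 0.1 rad), released and at rest; gearmotor within 0.26 rad of the tray's length, either way round (horizontal distance between lamp_holder and round_tray below 0.015 m and z of lamp_holder in the frame of round_tray below 0.009 m and angle between each of lamp_holder, transformer, gearmotor's own z axis and vertical below 0.1 rad and linear speed of each of lamp_holder, transformer, gearmotor below 0.02 m/s and contact force between each of lamp_holder, transformer, gearmotor and the arm below 0.05 N and contact force between each of lamp_holder, transformer, gearmotor and the fingers below 0.05 N and horizontal distance between transformer and square_tray below 0.015 m and z of transformer in the frame of square_tray below 0.009 m and horizontal distance between gearmotor and long_tray below 0.015 m and z of gearmotor in the frame of long_tray below 0.009 m and angle between the x axis of gearmotor and the x axis of long_tray, either way round below 0.26 rad); the robot touches nothing.
It fails at once if a part is dropped or thrown (moving at over 0.8 m/s when not held) ((linear speed of lamp_holder above 0.8 m/s and contact force between lamp_holder and the fingers below 0.05 N and contact force between lamp_holder and the arm below 0.05 N) or (linear speed of transformer above 0.8 m/s and contact force between transformer and the fingers below 0.05 N and contact force between transformer and the arm below 0.05 N) or (linear speed of gearmotor above 0.8 m/s and contact force between gearmotor and the fingers below 0.05 N and contact force between gearmotor and the arm below 0.05 N)).
It fails at once if a part is tipped over (angle between any of lamp_holder, transformer, gearmotor's own z axis and vertical above 1 rad).
It fails at once if the vase is pushed or knocked over (distance of vase from where it was at the start of the episode above 0.03 m or angle between vase's own z axis and vertical above 0.4 rad).
It fails at once if the jar is pushed or knocked over (distance of jar from where it was at the start of the episode above 0.03 m or angle between jar's own z axis and vertical above 0.4 rad).
It also fails if it takes over 112 s, if anything falls off the work surface, if the arm or the gripper's body presses on something with over 40 N, if the wrist force passes 120 N, or if a joint passes its speed limit or range.

## Working session

There is one attempt and no reset: what is moved stays moved. The work goes in short steps, Python scripts to look and compute and a tool call to move; the robot and the scene stay as the last step left them, time stands still between calls to the robot, and variables do not carry over. Pictures are saved under pics/ and viewed, about 12 in all and at most 16, crops included, and the job is handed in when it is done.

Besides the shell and the picture viewer there is one more tool, called in YAML: its name, and indented under it one key for each argument. step_arm: Moves the arm, as the interface text tells. Its arguments: {"type":"object","properties":{"commands":{"type":"array"},"newtons":{"type":"number"}},"required":["commands"]}

```bash
mkdir -p pics; ls; python3 - <<'E'
from bench import readout, grab_frame, r
import cv2
print(readout.get_obs(), r.pinch_z)
for n in("top","side"):
    f=grab_frame(n); cv2.imwrite(f"pics/{n}0.png",f["img"][:,:,::-1]); print(n,f["K"],f["D"],f["world_to_cam"])
E
```

```text
pics
{'clock': 0.0, 'joints': array([-1.37414688,  0.47779465,  0.02237046,  1.5564475 , -0.0114628 ,
        1.1092982 , -0.08308504]), 'qvel': array([ 1.11384756e-03, -1.71063247e-03, -1.29670484e-04, -9.59852221e-05,
        4.85703212e-04, -1.86538751e-03,  2.19079419e-03]), 'tau': array([-5.84139307e-04, -5.96439278e+01,  1.60784058e+00, -2.81192780e+01,
        1.24993184e-02,  9.48058383e-03,  3.55157184e-07]), 'tcp_pos': array([0.20242954, 0.64345237, 0.30293153]), 'orientation': array([-4.76794301e-01, -3.10510378e+00,  2.85390890e-03]), 'contact_force': array([0.05423234, 0.11576308, 0.19891201]), 'moment': array([-0.00854326,  0.0142713 ,  0.04487065]), 'grip_width': 0.08532586235530287} 0.0539
top [[533.04092865   0.         277.78290889]
 [  0.         533.04092865 206.0108319 ]
 [  0.           0.           1.        ]] [-0.20814362  0.          0.          0.          0.        ] [[ 1.50660294e-03 -9.99997096e-01 -1.88093648e-03 -5.90497490e-02]
 [-9.88098111e-01 -1.19934879e-03 -1.53820301e-01  4.78665331e-01]
 [ 1.53817598e-01  2.09029589e-03 -9.88097048e-01  1.21029591e+00]
 [ 0.00000000e+00  0.00000000e+00  0.00000000e+00  1.00000000e+00]]
side [[414.94482765   0.         277.52504103]
 [  0.         414.94482765 212.62696498]
 [  0.           0.           1.        ]] [-0.08239719  0.          0.          0.          0.        ] [[ 0.8901093  -0.45513852  0.02354484 -0.44444457]
 [-0.27099514 -0.57010442 -0.77559177  0.10088497]
 [ 0.3664247   0.68398091 -0.63079557  0.98385948]
 [ 0.          0.          0.          1.        ]]
```

View pics/top0.png

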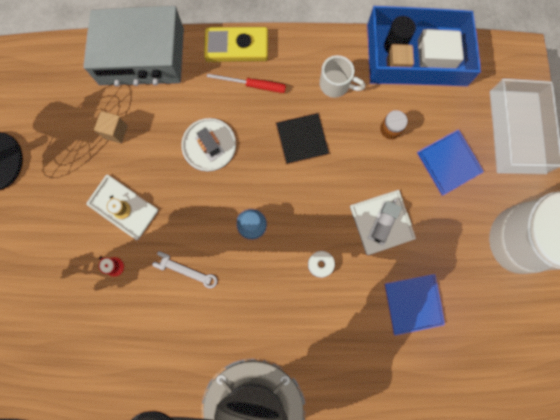

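View pics/side0.png

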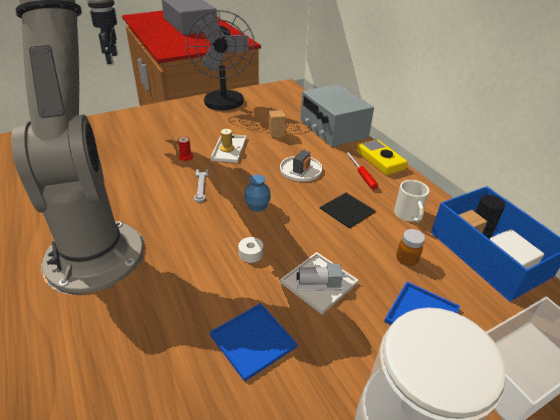

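Candidates in the top picture:
- **Lamp holder:** brass at (118,206), in the oblong tray, versus the red one at (110,267). I choose the brass.
- **Square tray:** white at (383,222), holding the gearmotor, versus blue squares at (450,162) and (415,304). I choose the white. The clear box at (525,127) and the blue box at (422,46) are not trays.
- **Transformer:** at (209,144), in the round tray.
- **Mat:** black, at (303,138).

The vase is at (251,224) and the jar at (395,124).

```bash
cat > fit.py <<'E'
import numpy as np, cv2
from scipy.optimize import minimize
from bench import readout, grab_frame, masks_of, r
def cyl(R,z0,z1,n=24):
    a=np.linspace(0,2*np.pi,n,endpoint=False); c=np.c_[R*np.cos(a),R*np.sin(a)]
    return np.r_[np.c_[c,0*a+z0],np.c_[c,0*a+z1]]
def box(x0,x1,y0,y1,z0,z1): return np.array([[x,y,z] for x in(x0,x1) for y in(y0,y1) for z in(z0,z1)])
def xcyl(R,x0,x1,zc):
    c=cyl(R,x0,x1); return np.c_[c[:,2],c[:,0],c[:,1]+zc]
M=dict(
 lamp_holder=[cyl(24,0,6),cyl(18,6,60),cyl(19,60,64),box(0,37,-5,5,27,33)],
 transformer=[box(-37,37,-22,22,0,3),box(-30,30,-14,14,0,52),box(-17,17,-23,23,10,45)],
 gearmotor=[box(-50,50,-22,22,0,5),xcyl(19,-46,16,23.5),box(16,46,-20,20,4.5,42.5),xcyl(4,46,60,23.5)],
 round_tray=[cyl(66,0,12,48)],square_tray=[box(-62,62,-62,62,0,12)],long_tray=[box(-79,79,-44,44,0,12)],
 mat=[box(-55,55,-55,55,0,4)],vase=[cyl(36,30,50),cyl(15,0,92)],jar=[cyl(28,0,75)])
def proj(P,f):
    T=f["world_to_cam"]; return cv2.projectPoints(P,cv2.Rodrigues(T[:3,:3])[0],T[:3,3],f["K"],f["D"])[0][:,0]
def ray(px,f,z):
    u=cv2.undistortPoints(np.array([[px]],float),f["K"],f["D"])[0,0]; R=f["world_to_cam"][:3,:3];t=f["world_to_cam"][:3,3]
    c=-R.T@t; d=R.T@np.r_[u,1]; return c+d*(z-c[2])/d[2]
S=4
def sil(name,p,z,f,off,shape):
    c,s=np.cos(p[2]),np.sin(p[2]); m=np.zeros(shape,np.uint8)
    for P in M[name]:
        Q=P/1000@np.array([[c,s,0],[-s,c,0],[0,0,1]])+[p[0],p[1],z]
        h=cv2.convexHull(np.round((proj(Q,f)-off)*S).astype(np.int32)); cv2.fillConvexPoly(m,h,1)
    return m
def fit(name,views,z,seed,yaws,hull=False):
    """views: list of frames; seed: world xy. Picks mask nearest the projected seed."""
    V=[]
    for f in views:
        px=proj(np.array([[seed[0],seed[1],z+.015]]),f)[0]
        c=[d for d in masks_of(name,f) if np.hypot(*(np.array(d["extent"][:2])-px))<30]
        if not c: print(name,"no mask");continue
        m=c[0]["pixels"].astype(np.uint8); e=c[0]["extent"]
        if hull:
            h=cv2.convexHull(cv2.findNonZero(m)); cv2.fillConvexPoly(m,h,1)
        off=np.round(np.array(e[:2])-np.array(e[2:])/2-15).astype(int); w,h=(np.array(e[2:])+30).astype(int)
        W=cv2.warpAffine(m,np.float32([[1,0,-off[0]],[0,1,-off[1]]]),(int(w),int(h)))
        W=cv2.resize(W,None,fx=S,fy=S,interpolation=cv2.INTER_LINEAR); V.append((f,W,off))
    def cost(p):
        t=0
        for f,W,off in V:
            s=sil(name,p,z,f,off,W.shape); t+=1-(s&W).sum()/max(1,(s|W).sum())
        return t/len(V)
    res=[]
    for y in yaws:
        x0=np.r_[seed,y]; o=minimize(cost,x0,method="Nelder-Mead",options=dict(initial_simplex=x0+np.array([[0,0,0],[.012,0,0],[0,.012,0],[0,0,.25]]),xatol=2e-4,fatol=1e-4,maxiter=120)); res.append((o.fun,o.x))
    res.sort(key=lambda a:a[0]); return res
E
cat > m1.py <<'E'
from fit import *
T=grab_frame("top");Sd=grab_frame("side")
seeds=dict(lamp_holder=(118,206,.03),transformer=(208,142,.03),gearmotor=(386,220,.02),round_tray=(209,144,0),square_tray=(383,222,0),long_tray=(122,207,0),mat=(303,138,0),vase=(251,224,.04),jar=(394,124,.04))
for n,(u,v,z) in seeds.items():
    sd=ray((u,v),T,z)[:2]; part=n in("lamp_holder","transformer","gearmotor")
    k=1 if n in("round_tray","vase","jar") else (8 if n in("gearmotor","lamp_holder") else 4)
    res=fit(n,[T,Sd],.004 if part else 0,sd,np.arange(k)*2*np.pi/8 ,hull="tray" in n)
    print(n,[(round(float(c),3),np.round(x,3).tolist()) for c,x in res[:3]])
c=np.hstack([cv2.resize(T["img"][a-45:a+45,b-45:b+45],(390,390),interpolation=2) for b,a in((120,207),(385,222))])
cv2.imwrite("pics/crop1.png",c[:,:,::-1])
E
python3 m1.py
```

```text
lamp_holder [(0.533, [0.474, 0.324, 3.661]), (0.533, [0.474, 0.324, 3.464]), (0.539, [0.474, 0.324, 1.134])]
transformer [(0.076, [0.636, 0.107, 0.595]), (0.076, [0.635, 0.107, 3.737]), (0.077, [0.636, 0.107, 0.591])]
gearmotor [(0.072, [0.443, -0.313, -0.449]), (0.072, [0.443, -0.313, 5.824]), (0.073, [0.443, -0.313, -0.452])]
round_tray [(0.057, [0.637, 0.111, 0.258])]
square_tray [(0.039, [0.444, -0.312, 0.312]), (0.039, [0.444, -0.312, 1.883]), (0.04, [0.444, -0.312, 0.313])]
long_tray [(0.068, [0.481, 0.321, 4.136]), (0.068, [0.481, 0.322, 0.996]), (0.068, [0.481, 0.322, 0.996])]
mat [(0.05, [0.654, -0.119, 0.251]), (0.05, [0.654, -0.119, 1.822]), (0.051, [0.654, -0.119, 0.246])]
vase [(0.127, [0.436, 0.003, 0.107])]
jar [(0.148, [0.679, -0.339, -0.136])]
```

```bash
python3 - <<'E'
from fit import *
T=grab_frame("top");Sd=grab_frame("side")
for f in(T,Sd):
    print([ (round(d["p"],2),np.round(d["extent"]).tolist()) for d in masks_of("lamp_holder",f)])
sd=(.478,.322)
for vs in([T,Sd],[T],[Sd]):
    res=fit("lamp_holder",vs,.004,sd,np.arange(8)*np.pi/4)
    print([(round(float(c),3),np.round(x,3).tolist()) for c,x in res[:3]])
c=np.hstack([cv2.resize(f["img"][a-35:a+35,b-35:b+35],(390,390),interpolation=2) for f,b,a in((T,120,207),(Sd,228,143))])
cv2.imwrite("pics/crop2.png",c[:,:,::-1])
E
```

```text
[(0.65, [111.0, 267.0, 23.0, 23.0])]
[(0.6, [301.0, 169.0, 39.0, 20.0]), (0.55, [225.0, 139.0, 8.0, 23.0]), (0.48, [187.0, 148.0, 20.0, 25.0])]
lamp_holder no mask
[(0.168, [0.474, 0.32, 0.741]), (0.172, [0.476, 0.323, 4.15]), (0.173, [0.476, 0.323, 1.239])]
lamp_holder no maskTraceback (most recent call last):
  File "<stdin>", line 7, in <module>
  File "fit.py", line 48, in fit
    x0=np.r_[seed,y]; o=minimize(cost,x0,method="Nelder-Mead",options=dict(initial_simplex=x0+np.array([[0,0,0],[.012,0,0],[0,.012,0],[0,0,.25]]),xatol=2e-4,fatol=1e-4,maxiter=120)); res.append((o.fun,o.x))
                        ~~~~~~~~^^^^^^^^^^^^^^^^^^^^^^^^^^^^^^^^^^^^^^^^^^^^^^^^^^^^^^^^^^^^^^^^^^^^^^^^^^^^^^^^^^^^^^^^^^^^^^^^^^^^^^^^^^^^^^^^^^^^^^^^^^^^^^^^^^^^^^^^^^^^^^^^^^^^^
    res = _minimize_neldermead(fun, x0, args, callback, bounds=bounds,
                               **options)
    fsim[k] = func(sim[k])
              ~~~~^^^^^^^^
    fx = function(np.copy(x), *(wrapper_args + args))
  File "fit.py", line 45, in cost
    return t/len(V)
           ~^~~~~~~
ZeroDivisionError: division by zero
```

View pics/crop1.png

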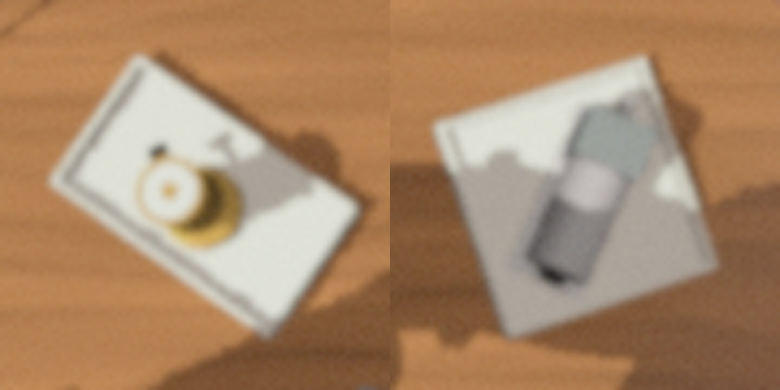

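The crops show the brass lamp holder in the oblong tray: mouth at about (114.7,206.3) in the top picture, dark key tip at (111.5,196.6). The gearmotor's gearbox end points up and to the right.

```bash
python3 - <<'E'
from fit import *
T=grab_frame("top");Sd=grab_frame("side")
c=ray((114.7,206.3),T,.068); k=ray((111.5,196.6),T,.034); print(c,k,np.arctan2(*(k-c)[1::-1]),np.hypot(*(k-c)[:2]))
# brass colour blob centre-bottom in side
for f,(u,v) in((T,(120,207)),(Sd,(228,143))):
    h=cv2.cvtColor(f["img"],cv2.COLOR_RGB2HSV)[v-25:v+25,u-25:u+25].astype(int)
    m=(h[...,1]>110)&(h[...,0]>17)&(h[...,0]<32); ys,xs=np.nonzero(m); print(m.sum(),xs.min()+u-25,xs.max()+u-25,ys.min()+v-25,ys.max()+v-25)
for p in([*c[:2],.004],[*c[:2],.068]):print(p,proj(np.array([p]),Sd),proj(np.array([p]),T))
cv2.imwrite("pics/crop3.png",np.hstack([cv2.resize(f["img"][a-35:a+35,b-35:b+35],(390,390),interpolation=2) for f,b,a in((T,120,207),(Sd,228,143))])[:,:,::-1])
E
```

```text
[0.47277333 0.32143244 0.068     ] [0.50162562 0.34148992 0.034     ] 0.6074822129698931 0.03513911222023267
145 115 129 202 217
207 220 233 131 151
[np.float64(0.472773328203883), np.float64(0.32143244265774734), 0.004] [[226.42016767 148.3536779 ]] [[122.49874441 210.31150768]]
[np.float64(0.472773328203883), np.float64(0.32143244265774734), 0.068] [[225.4073975  131.12353902]] [[114.70000038 206.3       ]]
```

View pics/crop3.png

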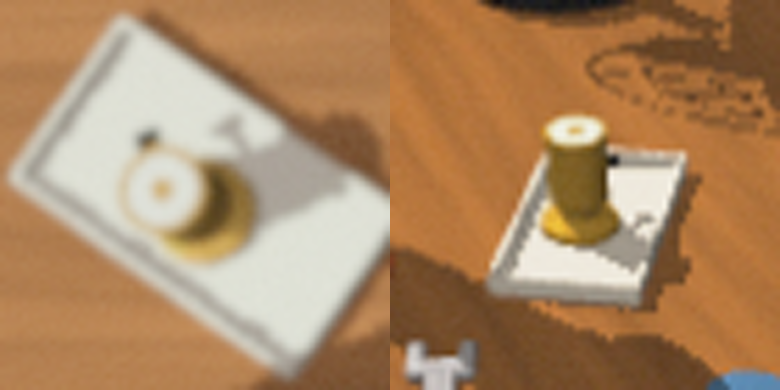

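```bash
cat > go.py <<'E'
import sys, numpy as np
from scipy.spatial.transform import Rotation as R
from bench import readout
def go(x,y,z,jaw=None,o=None):
    """shift/turn (fractions) to bring the TCP to x,y,z, tool down, jaws along world yaw `jaw` (mod pi)"""
    o=o or readout.get_obs(); R0=R.from_rotvec(o["orientation"]); ya=R0.as_matrix()[:,1]; cur=np.arctan2(ya[1],ya[0]); az=np.arctan2(y,x)
    w=lambda a:(a+np.pi)%(2*np.pi)-np.pi
    if jaw is None: jaw=cur
    else: jaw=min((az+w(jaw+k*np.pi-az) for k in(0,1)),key=lambda j:abs(w(j-az)))
    c,s=np.cos(jaw),np.sin(jaw)
    Rd=R.from_matrix(np.array([[s,c,0],[-c,s,0],[0,0,-1.]]))
    sh=R0.inv().apply(np.array([x,y,z])-o["tcp_pos"])/.5; tu=(R0.inv()*Rd).as_rotvec()/(2*np.pi)
    print(np.round(sh,4).tolist(),np.round(tu,4).tolist(),"jaw",round(float(jaw),3),"cur",round(float(cur),3),"j7~",round(float(w(jaw-az)),2))
if __name__=="__main__":
    a=[float(v) for v in sys.argv[1:]]; go(*a)
E
python3 go.py .473 .321 .24 2.18
```

```text
Traceback (most recent call last):
  File "go.py", line 15, in <module>
    a=[float(v) for v in sys.argv[1:]]; go(*a)
                                        ~~^^^^
  File "go.py", line 11, in go
    Rd=R.from_matrix(np.array([[s,c,0],[-c,s,0],[0,0,-1.]]))
  File "scipy/spatial/transform/_rotation.pyx", line 1143, in scipy.spatial.transform._rotation.Rotation.from_matrix
ValueError: Non-positive determinant (left-handed or null coordinate frame) in rotation matrix 0: [[-0.82010395  0.57221457  0.        ]
 [-0.57221457 -0.82010395  0.        ]
 [ 0.          0.         -1.        ]].
```

```bash
sed -i 's/\[\[s,c,0\],\[-c,s,0\]/[[-s,c,0],[c,s,0]/' go.py; python3 go.py .473 .321 .24 2.18
```

```text
[-0.7097, -0.4537, 0.1278] [-0.0, -0.0, 0.3545] jaw -0.962 cur 1.266 j7~ -1.56
```

step_arm:
  commands:
    - [-0.71,-0.454,0.128,0,0,0.3545,-1]
    - [-0.71,-0.454,0.128,0,0,0.3545,-1]
    - [-0.71,-0.454,0.128,0,0,0.3545,-1]
    - [-0.71,-0.454,0.128,0,0,0.3545,-1]
    - [-0.71,-0.454,0.128,0,0,0.3545,-1]
    - [-0.71,-0.454,0.128,0,0,0.3545,-1]
    - [-0.71,-0.454,0.128,0,0,0.3545,-1]
    - [-0.71,-0.454,0.128,0,0,0.3545,-1]
    - [-0.71,-0.454,0.128,0,0,0.3545,-1]
    - [-0.71,-0.454,0.128,0,0,0.3545,-1]
  newtons: 40

```text
clock: 2.8
tcp_pos: [0.4732, 0.3208, 0.24]
orientation: [-2.79, -1.444, -0.0]
contact_force: [-0.0, 0.1, -0.2]
grip_width: 0.0854
```

```bash
python3 go.py .473 .321 .16 2.18
```

```text
[-0.0, -0.0005, 0.16] [-0.0, -0.0001, 0.0551] jaw -0.962 cur -0.615 j7~ -1.56
```

step_arm:
  commands:
    - [0,0,0.04,0,0,0.03,-1]
    - [0,0,0.08,0,0,0.055,-1]
    - [0,0,0.12,0,0,0.055,-1]
    - [0,0,0.16,0,0,0.055,-1]
    - [0,0,0.16,0,0,0.055,-1]
    - [0,0,0.16,0,0,0.055,-1]
    - [0,0,0.16,0,0,0.055,-1]
    - [0,0,0.16,0,0,0.055,-1]
    - [0,0,0.16,0,0,0.055,-1]
    - [0,0,0.16,0,0,0.055,-1]

```text
clock: 4.05
tcp_pos: [0.4732, 0.3208, 0.1601]
orientation: [-2.996, -0.943, -0.001]
contact_force: [-0.1, 0.3, -0.6]
grip_width: 0.085
```

```bash
python3 go.py .473 .321 .104 2.18;  python3 - <<'E'
from fit import *
T=grab_frame("top");Sd=grab_frame("side")
cv2.imwrite("pics/c4.png",np.hstack([cv2.resize(f["img"][a-45:a+45,b-45:b+45],(390,390),interpolation=2) for f,b,a in((T,120,207),(Sd,228,133))])[:,:,::-1])
E
```

```text
[-0.0003, -0.0005, 0.1123] [-0.0, -0.0001, 0.0001] jaw -0.962 cur -0.961 j7~ -1.56
```

View pics/c4.png

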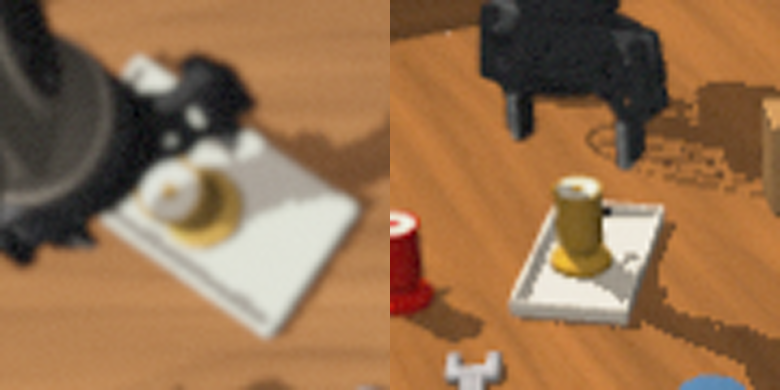

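The fingers straddle the lamp holder (brass at about (580,225) in the right half, fingers at 520 and 628) and clear the key. I descend and grip.

step_arm:
  commands:
    - [0,-0.0005,0.03,0,0,0,-1]
    - [0,-0.0005,0.06,0,0,0,-1]
    - [0,-0.0005,0.09,0,0,0,-1]
    - [0,-0.0005,0.112,0,0,0,-1]
    - [0,-0.0005,0.112,0,0,0,-1]
    - [0,-0.0005,0.112,0,0,0,1]
    - [0,-0.0005,0.112,0,0,0,1]
    - [0,-0.0005,0.112,0,0,0,1]
    - [0,-0.0005,0.112,0,0,0,1]
    - [0,-0.0005,0.112,0,0,0,1]
  newtons: 40

```text
clock: 5.4
tcp_pos: [0.4732, 0.3216, 0.1045]
orientation: [-2.995, -0.943, -0.001]
contact_force: [-1.9, 0.6, 6.1]
grip_width: 0.0356
```

step_arm:
  commands:
    - [0,0,0,0,0,0,1]
    - [0,0,0,0,0,0,1]
    - [0,0,-0.02,0,0,0,1]
    - [0,0,-0.06,0,0,0,1]
    - [0,0,-0.1,0,0,0,1]
    - [0,0,-0.15,0,0,0,1]
    - [0,0,-0.2,0,0,0,1]
    - [0,0,-0.25,0,0,0,1]
    - [0,0,-0.31,0,0,0,1]
    - [0,0,-0.31,0,0,0,1]

```text
clock: 6.65
tcp_pos: [0.4744, 0.3218, 0.2628]
orientation: [-2.993, -0.942, -0.009]
contact_force: [-0.0, 0.2, -2.3]
grip_width: 0.0355
```

```bash
python3 go.py .654 -.119 .26
```

```text
[-0.2103, 0.9284, 0.0023] [-0.0003, -0.0011, -0.0] jaw -0.961 cur -0.961 j7~ -0.78
```

step_arm:
  commands:
    - [-0.21,0.928,0.002,0,0,0,1]
    - [-0.21,0.928,0.002,0,0,0,1]
    - [-0.21,0.928,0.002,0,0,0,1]
    - [-0.21,0.928,0.002,0,0,0,1]
    - [-0.21,0.928,0.002,0,0,0,1]
    - [-0.21,0.928,0.002,0,0,0,1]
    - [-0.21,0.928,0.002,0,0,0,1]
    - [-0.21,0.928,0.002,0,0,0,1]
    - [-0.21,0.928,0.002,0,0,0,1]
    - [-0.21,0.928,0.002,0,0,0,1]

```text
clock: 7.9
tcp_pos: [0.6535, -0.1178, 0.2593]
orientation: [-2.992, -0.942, -0.007]
contact_force: [0.2, 0.4, -2.2]
grip_width: 0.0359
```

```bash
python3 go.py .654 -.119 .13; python3 go.py .654 -.119 .1065
```

```text
[-0.002, 0.0034, 0.2586] [-0.0006, -0.001, -0.0] jaw -0.961 cur -0.961 j7~ -0.78
[-0.0023, 0.0036, 0.3056] [-0.0006, -0.001, -0.0] jaw -0.961 cur -0.961 j7~ -0.78
```

step_arm:
  commands:
    - [0,0,0.06,0,0,0,1]
    - [0,0,0.12,0,0,0,1]
    - [0,0,0.18,0,0,0,1]
    - [0,0,0.23,0,0,0,1]
    - [0,0,0.26,0,0,0,1]
    - [0,0,0.28,0,0,0,1]
    - [0,0,0.295,0,0,0,1]
    - [-0.002,0.003,0.304,0,0,0,1]
    - [-0.002,0.003,0.306,0,0,0,1]
    - [-0.002,0.003,0.307,0,0,0,1]

```text
clock: 9.15
tcp_pos: [0.6542, -0.1188, 0.1061]
orientation: [-2.992, -0.942, -0.008]
contact_force: [0.7, 0.8, -1.8]
grip_width: 0.0356
```

step_arm:
  commands:
    - [0,0,0.002,0,0,0,1]
    - [0,0,0.003,0,0,0,1]
    - [0,0,0.004,0,0,0,1]
    - [0,0,0.004,0,0,0,0.2]
    - [0,0,0.004,0,0,0,-1]
    - [0,0,0.004,0,0,0,-1]
    - [0,0,0.004,0,0,0,-1]
    - [0,0,0.004,0,0,0,-1]
    - [0,0,0.004,0,0,0,-1]
    - [0,0,0.004,0,0,0,-1]

```text
clock: 10.4
tcp_pos: [0.6542, -0.1188, 0.1041]
orientation: [-2.992, -0.942, -0.008]
contact_force: [0.8, -0.0, 0.5]
grip_width: 0.0854
```

step_arm:
  commands:
    - [0,0,-0.02,0,0,0,-1]
    - [0,0,-0.06,0,0,0,-1]
    - [0,0,-0.1,0,0,0,-1]
    - [0,0,-0.15,0,0,0,-1]
    - [0,0,-0.2,0,0,0,-1]
    - [0,0,-0.25,0,0,0,-1]
    - [0,0,-0.3,0,0,0,-1]
    - [0,0,-0.3,0,0,0,-1]
    - [0,0,-0.3,0,0,0,-1]
    - [0,0,-0.3,0,0,0,-1]

```text
clock: 11.65
tcp_pos: [0.6532, -0.1196, 0.2532]
orientation: [-2.991, -0.941, -0.006]
contact_force: [0.3, -0.1, -0.1]
grip_width: 0.0852
```

```bash
python3 go.py .4385 -.311 .24 1.122
```

```text
[-0.5714, 0.068, 0.0231] [-0.0011, -0.0004, 0.1685] jaw -2.02 cur -0.961 j7~ -1.4
```

step_arm:
  commands:
    - [-0.571,0.068,0.023,-0.001,0,0.1685,-1]
    - [-0.571,0.068,0.023,-0.001,0,0.1685,-1]
    - [-0.571,0.068,0.023,-0.001,0,0.1685,-1]
    - [-0.571,0.068,0.023,-0.001,0,0.1685,-1]
    - [-0.571,0.068,0.023,-0.001,0,0.1685,-1]
    - [-0.571,0.068,0.023,-0.001,0,0.1685,-1]
    - [-0.571,0.068,0.023,-0.001,0,0.1685,-1]
    - [-0.571,0.068,0.023,-0.001,0,0.1685,-1]
    - [-0.571,0.068,0.023,-0.001,0,0.1685,-1]
    - [-0.571,0.068,0.023,-0.001,0,0.1685,-1]

```text
clock: 12.9
tcp_pos: [0.4389, -0.3106, 0.24]
orientation: [-3.062, 0.697, -0.004]
contact_force: [0.3, -0.1, 0.2]
grip_width: 0.0854
```

```bash
python3 go.py .4385 -.311 .088 1.122; python3 - <<'E'
from fit import *
T=grab_frame("top");Sd=grab_frame("side")
cv2.imwrite("pics/c5.png",np.hstack([T["img"][90:290,280:480],Sd["img"][170:370,230:430]])[:,:,::-1].repeat(2,0).repeat(2,1))
E
```

```text
[-0.0009, 0.0016, 0.3041] [-0.0003, -0.0003, 0.0002] jaw -2.02 cur -2.018 j7~ -1.4
```

View pics/c5.png

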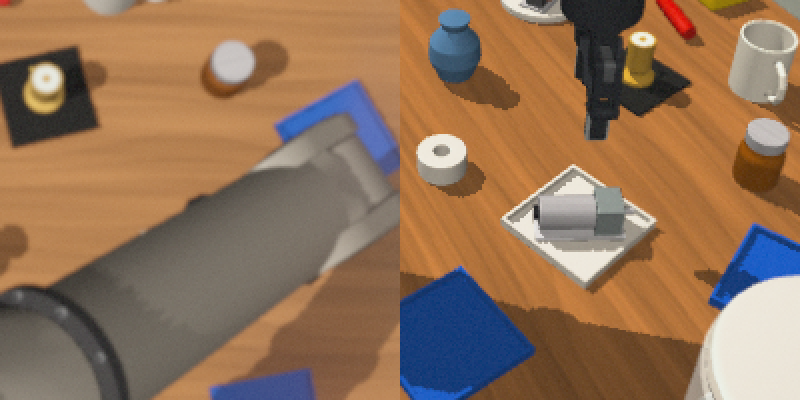

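The lamp holder stands upright on the mat (left half, about (45,85)). The gripper is above the gearmotor, which is undisturbed in its tray.

step_arm:
  commands:
    - [0,0.002,0.07,0,0,0,-1]
    - [0,0.002,0.14,0,0,0,-1]
    - [-0.001,0.002,0.2,0,0,0,-1]
    - [-0.001,0.002,0.25,0,0,0,-1]
    - [-0.001,0.002,0.29,0,0,0,-1]
    - [-0.001,0.002,0.304,0,0,0,-1]
    - [-0.001,0.002,0.304,0,0,0,1]
    - [-0.001,0.002,0.304,0,0,0,1]
    - [-0.001,0.002,0.304,0,0,0,1]
    - [-0.001,0.002,0.304,0,0,0,1]
  newtons: 60

```text
clock: 14.25
tcp_pos: [0.4388, -0.3114, 0.0892]
orientation: [-3.062, 0.697, -0.006]
contact_force: [-1.7, 1.0, 7.3]
grip_width: 0.0362
```

step_arm:
  commands:
    - [0,0,0,0,0,0,1]
    - [0,0,0,0,0,0,1]
    - [0,0,0,0,0,0,1]
    - [0,0,-0.02,0,0,0,1]
    - [0,0,-0.06,0,0,0,1]
    - [0,0,-0.12,0,0,0,1]
    - [0,0,-0.18,0,0,0,1]
    - [0,0,-0.25,0,0,0,1]
    - [0,0,-0.32,0,0,0,1]
    - [0,0,-0.32,0,0,0,1]

```text
clock: 15.5
tcp_pos: [0.4388, -0.3125, 0.2515]
orientation: [-3.062, 0.698, -0.013]
contact_force: [-0.2, -0.2, -5.0]
grip_width: 0.0359
```

```bash
python3 go.py .4785 .3175 .26 -.575
```

```text
[-0.4743, -1.1701, -0.0178] [0.0006, -0.0014, -0.2298] jaw -0.575 cur -2.019 j7~ -1.16
```

step_arm:
  commands:
    - [-0.024,-0.06,-0.018,0,0,-0.011,1]
    - [-0.047,-0.117,-0.018,0,0,-0.023,1]
    - [-0.071,-0.175,-0.018,0,0,-0.034,1]
    - [-0.095,-0.234,-0.018,0,0,-0.046,1]
    - [-0.119,-0.293,-0.018,0,0,-0.057,1]
    - [-0.142,-0.351,-0.018,0,0,-0.069,1]
    - [-0.166,-0.41,-0.018,0,0,-0.08,1]
    - [-0.19,-0.468,-0.018,0,0,-0.092,1]
    - [-0.213,-0.527,-0.018,0,0,-0.103,1]
    - [-0.237,-0.585,-0.018,0,0,-0.115,1]

```text
clock: 16.75
tcp_pos: [0.4577, 0.0034, 0.2593]
orientation: [3.109, 0.433, 0.01]
contact_force: [0.1, 0.4, -3.2]
grip_width: 0.0362
```

```bash
python3 go.py .4785 .3175 .26 -.575; python3 - <<'E'
from fit import *
Sd=grab_frame("side")
cv2.imwrite("pics/c6.png",cv2.resize(Sd["img"][60:240,150:350],None,fx=2.5,fy=2.5)[:,:,::-1])
E
```

```text
[0.2115, -0.5929, -0.0019] [0.0008, -0.0008, -0.1145] jaw -0.575 cur -1.294 j7~ -1.16
```

View pics/c6.png

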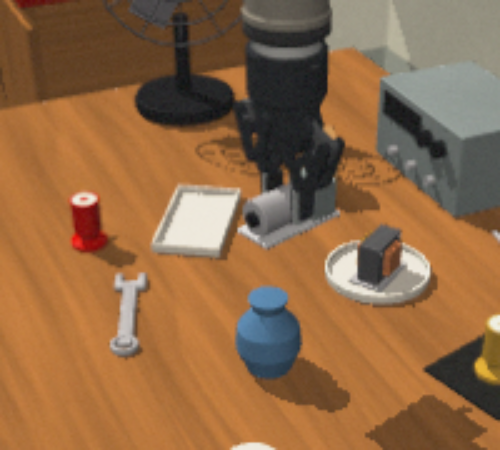

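The gearmotor hangs level, gripped on its barrel. The long tray (about (200,220) in the crop) is empty and clear, so I measure it again.

```bash
python3 - <<'E'
from fit import *
Sd=grab_frame("side");T=grab_frame("top")
for v in([Sd],[T],[T,Sd]):
    print([(round(float(c),3),np.round(x,3).tolist()) for c,x in fit("long_tray",v,0,(.481,.321),[.9,1.1],hull=True)])
E
```

```text
[(0.058, [0.481, 0.321, 0.988]), (0.06, [0.481, 0.321, 0.98])]
[(0.025, [0.481, 0.323, 0.979]), (0.025, [0.481, 0.322, 0.984])]
[(0.045, [0.481, 0.322, 0.977]), (0.046, [0.48, 0.322, 0.981])]
```

step_arm:
  commands:
    - [0.021,-0.059,-0.002,0,0,-0.011,1]
    - [0.042,-0.118,-0.002,0,0,-0.023,1]
    - [0.064,-0.178,-0.002,0,0,-0.034,1]
    - [0.085,-0.237,-0.002,0,0,-0.046,1]
    - [0.106,-0.296,-0.002,0,0,-0.057,1]
    - [0.127,-0.355,-0.002,0,0,-0.069,1]
    - [0.148,-0.415,-0.002,0,0,-0.08,1]
    - [0.169,-0.474,-0.002,0,0,-0.092,1]
    - [0.19,-0.533,-0.002,0,0,-0.103,1]
    - [0.2115,-0.593,-0.002,0,0,-0.1145,1]

```text
clock: 18.35
tcp_pos: [0.4804, 0.3175, 0.2604]
orientation: [2.755, 1.499, 0.009]
contact_force: [0.7, -0.4, -3.6]
grip_width: 0.0362
```

```bash
python3 go.py .478 .318 .0915 -.585; python3 - <<'E'
from fit import *
Sd=grab_frame("side")
cv2.imwrite("pics/c7.png",cv2.resize(Sd["img"][60:180,160:310],None,fx=3,fy=3)[:,:,::-1])
E
```

```text
[-0.0026, -0.007, 0.3378] [0.0012, -0.0004, 0.0017] jaw -0.585 cur -0.574 j7~ -1.17
```

View pics/c7.png

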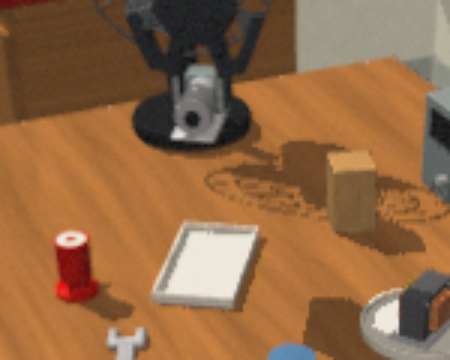

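The gearmotor is held lengthwise, in line with the tray. I lower it.

step_arm:
  commands:
    - [0,0,0.05,0,0,0,1]
    - [0,-0.003,0.1,0.001,0,0,1]
    - [-0.003,-0.007,0.15,0.001,0,0.002,1]
    - [-0.003,-0.007,0.2,0.001,0,0.002,1]
    - [-0.003,-0.007,0.25,0.001,0,0.002,1]
    - [-0.003,-0.007,0.29,0.001,0,0.002,1]
    - [-0.003,-0.007,0.315,0.001,0,0.002,1]
    - [-0.003,-0.007,0.328,0.001,0,0.002,1]
    - [-0.003,-0.007,0.336,0.001,0,0.002,1]
    - [-0.003,-0.007,0.338,0.001,0,0.002,1]

```text
clock: 19.65
tcp_pos: [0.4778, 0.3241, 0.0917]
orientation: [-2.76, -1.494, -0.009]
contact_force: [0.8, 0.1, -4.1]
grip_width: 0.0362
```

```bash
python3 go.py .478 .318 .0895 -.585; python3 -c "
from bench import readout; o=readout.get_obs(); print(o['tcp_pos'],o['orientation'],o['qvel'])"
```

```text
[-0.01, 0.007, 0.0043] [0.0, -0.001, 0.001] jaw -0.585 cur -0.579 j7~ -1.17
[0.47779229 0.32408157 0.09166804] [-2.76034721 -1.49399318 -0.00914991] [ 0.00604986  0.00582617 -0.00699991  0.00193958 -0.00662396 -0.01209904
  0.00438437]
```

step_arm:
  commands:
    - [-0.005,0.003,0,0,0,0,1]
    - [-0.01,0.007,0,0,0,0.001,1]
    - [-0.01,0.007,0,0,0,0.001,1]
    - [-0.01,0.007,0.002,0,0,0.001,1]
    - [-0.01,0.007,0.003,0,0,0.001,1]
    - [-0.01,0.007,0.004,0,0,0.001,1]
    - [-0.01,0.007,0.005,0,0,0.001,1]
    - [-0.01,0.007,0.005,0,0,0.001,1]
    - [-0.01,0.007,0.005,0,0,0.001,1]
    - [-0.01,0.007,0.005,0,0,0.001,1]

```text
clock: 20.9
tcp_pos: [0.478, 0.3181, 0.0893]
orientation: [-2.765, -1.485, -0.009]
contact_force: [-1.3, -0.1, -0.9]
grip_width: 0.036
```

Touching down (vertical force is down from -4.1 to -0.9 N). I press another 0.5 mm, release and retreat.

step_arm:
  commands:
    - [0,0,0.001,0,0,0,1]
    - [0,0,0.002,0,0,0,1]
    - [0,0,0.002,0,0,0,0.2]
    - [0,0,0.002,0,0,0,-1]
    - [0,0,0.002,0,0,0,-1]
    - [0,0,0.002,0,0,0,-1]
    - [0,0,0.002,0,0,0,-1]
    - [0,0,0.002,0,0,0,-1]
    - [0,0,0.002,0,0,0,-1]
    - [0,0,0.002,0,0,0,-1]

```text
clock: 22.15
tcp_pos: [0.478, 0.3181, 0.0883]
orientation: [-2.765, -1.485, -0.009]
contact_force: [-0.1, 0.6, 0.3]
grip_width: 0.0855
```

step_arm:
  commands:
    - [0,0,-0.02,0,0,0,-1]
    - [0,0,-0.06,0,0,0,-1]
    - [0,0,-0.1,0,0,0,-1]
    - [0,0,-0.15,0,0,0,-1]
    - [0,0,-0.2,0,0,0,-1]
    - [0,0,-0.25,0,0,0,-1]
    - [0,0,-0.32,0,0,0,-1]
    - [0,0,-0.32,0,0,0,-1]
    - [0,0,-0.32,0,0,0,-1]
    - [0,0,-0.32,0,0,0,-1]

```text
clock: 23.4
tcp_pos: [0.4768, 0.317, 0.2476]
orientation: [-2.765, -1.485, -0.007]
contact_force: [-0.6, -0.0, -0.6]
grip_width: 0.0856
```

```bash
python3 go.py .6355 .107 .24 2.166
```

```text
[-0.1751, 0.4964, 0.0142] [-0.0002, -0.0008, 0.0622] jaw -0.976 cur -0.585 j7~ -1.14
```

step_arm:
  commands:
    - [-0.175,0.496,0.014,0,-0.001,0.062,-1]
    - [-0.175,0.496,0.014,0,-0.001,0.062,-1]
    - [-0.175,0.496,0.014,0,-0.001,0.062,-1]
    - [-0.175,0.496,0.014,0,-0.001,0.062,-1]
    - [-0.175,0.496,0.014,0,-0.001,0.062,-1]
    - [-0.175,0.496,0.014,0,-0.001,0.062,-1]
    - [-0.175,0.496,0.014,0,-0.001,0.062,-1]
    - [-0.175,0.496,0.014,0,-0.001,0.062,-1]
    - [-0.175,0.496,0.014,0,-0.001,0.062,-1]
    - [-0.175,0.496,0.014,0,-0.001,0.062,-1]

```text
clock: 24.65
tcp_pos: [0.6352, 0.1077, 0.2402]
orientation: [-3.002, -0.924, 0.002]
contact_force: [0.5, 0.2, 0.4]
grip_width: 0.0851
```

```bash
python3 go.py .6355 .107 .092 2.166; python3 - <<'E'
from fit import *
T=grab_frame("top");Sd=grab_frame("side")
for n,sd,y in(("gearmotor",(.481,.322),[.9,4.1]),("square_tray",(.444,-.312),[.3])):
  for v in([Sd],[T,Sd]):
    try: print(n,[(round(float(c),3),np.round(x,3).tolist()) for c,x in fit(n,v,.004*(n=="gearmotor"),sd,y,hull="tray" in n)])
    except Exception as e: print(n,e)
cv2.imwrite("pics/c8.png",np.hstack([T["img"][90:250,70:290],Sd["img"][70:230,170:390]])[:,:,::-1])
E
```

```text
[0.0001, 0.002, 0.2964] [-0.0002, 0.0002, 0.0003] jaw -0.976 cur -0.973 j7~ -1.14
gearmotor [(0.094, [0.481, 0.317, 1.039]), (0.125, [0.482, 0.32, 4.225])]
gearmotor no mask
gearmotor [(0.094, [0.481, 0.317, 1.039]), (0.125, [0.482, 0.32, 4.225])]
square_tray [(0.031, [0.444, -0.313, 0.313])]
square_tray [(0.032, [0.444, -0.312, 0.314])]
```

View pics/c8.png

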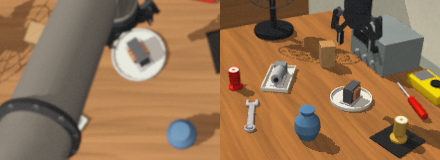

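The gearmotor lies in the oblong tray (right half, about (280,75)). Now the transformer.

step_arm:
  commands:
    - [0,0.002,0.07,0,0,0,-1]
    - [0,0.002,0.14,0,0,0,-1]
    - [0,0.002,0.2,0,0,0,-1]
    - [0,0.002,0.25,0,0,0,-1]
    - [0,0.002,0.285,0,0,0,-1]
    - [0,0.002,0.296,0,0,0,-1]
    - [0,0.002,0.296,0,0,0,1]
    - [0,0.002,0.296,0,0,0,1]
    - [0,0.002,0.296,0,0,0,1]
    - [0,0.002,0.296,0,0,0,1]
  newtons: 60

```text
clock: 26.3
tcp_pos: [0.6359, 0.1072, 0.0933]
orientation: [-3.001, -0.923, 0.001]
contact_force: [-2.4, 2.2, 5.7]
grip_width: 0.0452
```

step_arm:
  commands:
    - [0,0,0,0,0,0,1]
    - [0,0,0,0,0,0,1]
    - [0,0,0,0,0,0,1]
    - [0,0,-0.02,0,0,0,1]
    - [0,0,-0.06,0,0,0,1]
    - [0,0,-0.12,0,0,0,1]
    - [0,0,-0.18,0,0,0,1]
    - [0,0,-0.25,0,0,0,1]
    - [0,0,-0.33,0,0,0,1]
    - [0,0,-0.33,0,0,0,1]

```text
clock: 27.55
tcp_pos: [0.6381, 0.1061, 0.2627]
orientation: [-3.002, -0.922, -0.012]
contact_force: [0.7, 0.1, -7.6]
grip_width: 0.0447
```

```bash
python3 go.py .444 -.312 .26
```

```text
[-0.7906, 0.4742, -0.0001] [0.0001, -0.0012, 0.0] jaw -0.975 cur -0.975 j7~ -0.36
```

step_arm:
  commands:
    - [-0.09,0.054,0,0,0,0,1]
    - [-0.19,0.114,0,0,0,0,1]
    - [-0.29,0.174,0,0,0,0,1]
    - [-0.39,0.234,0,0,0,0,1]
    - [-0.49,0.294,0,0,0,0,1]
    - [-0.59,0.354,0,0,0,0,1]
    - [-0.68,0.408,0,0,0,0,1]
    - [-0.75,0.45,0,0,0,0,1]
    - [-0.79,0.474,0,0,-0.001,0,1]
    - [-0.79,0.474,0,0,-0.001,0,1]

```text
clock: 28.8
tcp_pos: [0.442, -0.3135, 0.2593]
orientation: [3.005, 0.915, -0.0]
contact_force: [0.4, 0.7, -6.1]
grip_width: 0.0452
```

step_arm:
  commands:
    - [0,0,0.05,0,0,0,1]
    - [0,0,0.1,0,0,0,1]
    - [0,0,0.15,0,0,0,1]
    - [0,0,0.2,0,0,0,1]
    - [0,0,0.24,0,0,0,1]
    - [0,0,0.27,0,0,0,1]
    - [0,0,0.27,0,0,0,1]
    - [0,0,0.27,0,0,0,1]
    - [0,0,0.27,0,0,0,1]
    - [0,0,0.27,0,0,0,1]

```text
clock: 30.05
tcp_pos: [0.4422, -0.3138, 0.1248]
orientation: [3.004, 0.915, 0.001]
contact_force: [0.4, 0.0, -6.1]
grip_width: 0.0452
```

```bash
python3 go.py .444 -.312 .0935; python3 - <<'E'
from fit import *
Sd=grab_frame("side")
cv2.imwrite("pics/c9.png",cv2.resize(Sd["img"][190:330,250:400],None,fx=3,fy=3)[:,:,::-1])
E
```

```text
[0.0049, -0.001, 0.0627] [0.0002, -0.0, 0.0] jaw -0.98 cur -0.98 j7~ -0.37
```

View pics/c9.png

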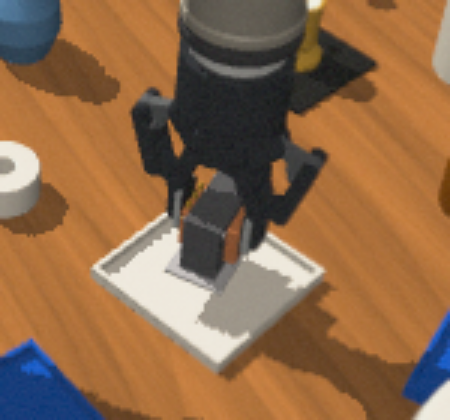

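The transformer hangs upright over the square tray (foot at about (205,270) in the crop). I lower it slowly.

step_arm:
  commands:
    - [0.005,-0.001,0.02,0,0,0,1]
    - [0.005,-0.001,0.035,0,0,0,1]
    - [0.005,-0.001,0.047,0,0,0,1]
    - [0.005,-0.001,0.055,0,0,0,1]
    - [0.005,-0.001,0.059,0,0,0,1]
    - [0.005,-0.001,0.061,0,0,0,1]
    - [0.005,-0.001,0.062,0,0,0,1]
    - [0.005,-0.001,0.063,0,0,0,1]
    - [0.005,-0.001,0.063,0,0,0,1]
    - [0.005,-0.001,0.063,0,0,0,1]

```text
clock: 31.35
tcp_pos: [0.4441, -0.3119, 0.0934]
orientation: [3.004, 0.915, 0.001]
contact_force: [-0.3, 0.9, -4.0]
grip_width: 0.0451
```

step_arm:
  commands:
    - [0,0,0.001,0,0,0,1]
    - [0,0,0.002,0,0,0,1]
    - [0,0,0.003,0,0,0,1]
    - [0,0,0.003,0,0,0,0]
    - [0,0,0.003,0,0,0,-1]
    - [0,0,0.003,0,0,0,-1]
    - [0,0,0.003,0,0,0,-1]
    - [0,0,0.003,0,0,0,-1]
    - [0,0,0.003,0,0,0,-1]
    - [0,0,0.003,0,0,0,-1]

```text
clock: 32.6
tcp_pos: [0.4441, -0.312, 0.0918]
orientation: [3.004, 0.915, 0.001]
contact_force: [-0.4, 0.0, 0.0]
grip_width: 0.0852
```

step_arm:
  commands:
    - [0,0,-0.02,0,0,0,-1]
    - [0,0,-0.06,0,0,0,-1]
    - [0,0,-0.1,0,0,0,-1]
    - [0,0,-0.15,0,0,0,-1]
    - [0,0,-0.2,0,0,0,-1]
    - [0,0,-0.25,0,0,0,-1]
    - [0,0,-0.3,0,0,0,-1]
    - [0,0,-0.3,0,0,0,-1]
    - [0,0,-0.3,0,0,0,-1]
    - [0,0,-0.3,0,0,0,-1]

```text
clock: 33.85
tcp_pos: [0.4435, -0.3115, 0.2412]
orientation: [3.005, 0.915, -0.001]
contact_force: [0.7, -0.4, -0.8]
grip_width: 0.0853
```

```bash
python3 go.py .6542 -.1188 .24 -.961
```

```text
[0.5646, -0.0851, 0.0022] [-0.0, 0.0001, -0.0029] jaw -0.961 cur -0.979 j7~ -0.78
```

step_arm:
  commands:
    - [0.564,-0.085,0.002,0,0,-0.003,-1]
    - [0.564,-0.085,0.002,0,0,-0.003,-1]
    - [0.564,-0.085,0.002,0,0,-0.003,-1]
    - [0.564,-0.085,0.002,0,0,-0.003,-1]
    - [0.564,-0.085,0.002,0,0,-0.003,-1]
    - [0.564,-0.085,0.002,0,0,-0.003,-1]
    - [0.564,-0.085,0.002,0,0,-0.003,-1]
    - [0.564,-0.085,0.002,0,0,-0.003,-1]
    - [0.564,-0.085,0.002,0,0,-0.003,-1]
    - [0.564,-0.085,0.002,0,0,-0.003,-1]

```text
clock: 35.1
tcp_pos: [0.6537, -0.1195, 0.2403]
orientation: [-2.997, -0.942, 0.0]
contact_force: [0.3, -0.7, -0.1]
grip_width: 0.0853
```

```bash
python3 go.py .6542 -.1188 .104 -.961; python3 - <<'E'
from fit import *
T=grab_frame("top");Sd=grab_frame("side")
for n,sd,y in(("gearmotor",(.481,.322),[.98]),("transformer",(.444,-.312),[.6]),("round_tray",(.637,.110),[0])):
  for v in([T],[Sd]):
    try: print(n,[(round(float(c),3),np.round(x,3).tolist()) for c,x in fit(n,v,.004*("tray" not in n),sd,y,hull="tray" in n)])
    except Exception as e: print(n,e)
E
```

```text
[0.0017, -0.0006, 0.2726] [-0.0, 0.0, -0.0001] jaw -0.961 cur -0.961 j7~ -0.78
gearmotor [(0.325, [0.482, 0.323, 1.015])]
gearmotor [(0.066, [0.482, 0.32, 0.994])]
transformer [(0.068, [0.445, -0.313, 0.566])]
transformer [(0.076, [0.446, -0.314, 0.59])]
round_tray [(0.603, [0.688, 0.155, -1.845])]
round_tray [(0.033, [0.637, 0.11, 0.182])]
```

Both placed parts are within about 3 mm of centre. The lamp holder is last.

step_arm:
  commands:
    - [0.001,0,0.07,0,0,0,-1]
    - [0.001,0,0.14,0,0,0,-1]
    - [0.001,0,0.19,0,0,0,-1]
    - [0.001,0,0.23,0,0,0,-1]
    - [0.001,0,0.26,0,0,0,-1]
    - [0.001,0,0.272,0,0,0,-1]
    - [0.001,0,0.272,0,0,0,1]
    - [0.001,0,0.272,0,0,0,1]
    - [0.001,0,0.272,0,0,0,1]
    - [0.001,0,0.272,0,0,0,1]
  newtons: 40

```text
clock: 36.75
tcp_pos: [0.6547, -0.1185, 0.1049]
orientation: [-2.996, -0.944, -0.001]
contact_force: [-1.9, 1.8, 5.4]
grip_width: 0.0355
```

step_arm:
  commands:
    - [0,0,0,0,0,0,1]
    - [0,0,0,0,0,0,1]
    - [0,0,0,0,0,0,1]
    - [0,0,-0.02,0,0,0,1]
    - [0,0,-0.06,0,0,0,1]
    - [0,0,-0.1,0,0,0,1]
    - [0,0,-0.15,0,0,0,1]
    - [0,0,-0.2,0,0,0,1]
    - [0,0,-0.25,0,0,0,1]
    - [0,0,-0.25,0,0,0,1]

```text
clock: 38.0
tcp_pos: [0.6558, -0.1192, 0.2332]
orientation: [2.995, 0.943, 0.009]
contact_force: [-0.2, -0.1, -2.6]
grip_width: 0.0358
```

```bash
python3 go.py .637 .1105 .23
```

```text
[0.2324, -0.398, 0.0061] [0.0006, -0.0008, 0.0] jaw -0.961 cur -0.961 j7~ -1.13
```

step_arm:
  commands:
    - [0.035,-0.06,0.006,0,0,0,1]
    - [0.07,-0.12,0.006,0,0,0,1]
    - [0.105,-0.18,0.006,0,0,0,1]
    - [0.14,-0.24,0.006,0,0,0,1]
    - [0.175,-0.3,0.006,0,0,0,1]
    - [0.21,-0.36,0.006,0,0,0,1]
    - [0.232,-0.398,0.006,0,-0.001,0,1]
    - [0.232,-0.398,0.006,0,-0.001,0,1]
    - [0.232,-0.398,0.006,0,-0.001,0,1]
    - [0.232,-0.398,0.006,0,-0.001,0,1]

```text
clock: 39.25
tcp_pos: [0.637, 0.1083, 0.2302]
orientation: [2.993, 0.938, -0.001]
contact_force: [-0.0, 0.0, -2.4]
grip_width: 0.0359
```

```bash
python3 go.py .637 .1105 .1065
```

```text
[0.003, -0.0046, 0.2473] [0.0007, 0.0003, -0.0] jaw -0.963 cur -0.963 j7~ -1.14
```

step_arm:
  commands:
    - [0.003,-0.004,0.05,0,0,0,1]
    - [0.003,-0.004,0.1,0,0,0,1]
    - [0.003,-0.004,0.15,0,0,0,1]
    - [0.003,-0.004,0.19,0,0,0,1]
    - [0.003,-0.004,0.215,0,0,0,1]
    - [0.003,-0.004,0.233,0,0,0,1]
    - [0.003,-0.004,0.242,0,0,0,1]
    - [0.003,-0.004,0.246,0,0,0,1]
    - [0.003,-0.004,0.247,0,0,0,1]
    - [0.003,-0.004,0.247,0,0,0,1]

```text
clock: 40.5
tcp_pos: [0.6374, 0.1103, 0.107]
orientation: [2.993, 0.938, 0.0]
contact_force: [0.4, 1.0, -1.8]
grip_width: 0.0352
```

```bash
python3 go.py .637 .1105 .1045
```

```text
[-0.0004, -0.0008, 0.005] [0.0007, 0.0002, -0.0] jaw -0.963 cur -0.963 j7~ -1.13
```

step_arm:
  commands:
    - [0,0,0.002,0.0007,0,0,1]
    - [0,0,0.003,0.0007,0,0,1]
    - [0,0,0.004,0.0007,0,0,1]
    - [0,0,0.005,0.0007,0,0,1]
    - [0,0,0.006,0.0007,0,0,1]
    - [0,0,0.006,0.0007,0,0,0.2]
    - [0,0,0.006,0.0007,0,0,-1]
    - [0,0,0.006,0.0007,0,0,-1]
    - [0,0,0.006,0.0007,0,0,-1]
    - [0,0,0.006,0.0007,0,0,-1]

```text
clock: 41.75
tcp_pos: [0.6374, 0.1103, 0.1039]
orientation: [2.997, 0.94, -0.002]
contact_force: [0.7, -0.8, 0.5]
grip_width: 0.0852
```

step_arm:
  commands:
    - [0,0,0,0,0,0,-1]
    - [0,0,-0.02,0,0,0,-1]
    - [0,0,-0.06,0,0,0,-1]
    - [0,0,-0.1,0,0,0,-1]
    - [0,0,-0.15,0,0,0,-1]
    - [0,0,-0.2,0,0,0,-1]
    - [0,0,-0.25,0,0,0,-1]
    - [0,0,-0.3,0,0,0,-1]
    - [0,0,-0.35,0,0,0,-1]
    - [0,0,-0.35,0,0,0,-1]

```text
clock: 43.0
tcp_pos: [0.6387, 0.1101, 0.2823]
orientation: [2.997, 0.939, 0.006]
contact_force: [0.7, 1.5, -0.6]
grip_width: 0.0852
```

```bash
python3 go.py .65 -.12 .28
```

```text
[-0.244, 0.3908, 0.0044] [0.0003, -0.0006, 0.0] jaw -0.964 cur -0.964 j7~ -0.78
```

step_arm:
  commands:
    - [-0.244,0.391,0.004,0,0,0,-1]
    - [-0.244,0.391,0.004,0,0,0,-1]
    - [-0.244,0.391,0.004,0,0,0,-1]
    - [-0.244,0.391,0.004,0,0,0,-1]
    - [-0.244,0.391,0.004,0,0,0,-1]
    - [-0.244,0.391,0.004,0,0,0,-1]
    - [-0.244,0.391,0.004,0,0,0,-1]
    - [-0.244,0.391,0.004,0,0,0,-1]
    - [-0.244,0.391,0.004,0,0,0,-1]
    - [-0.244,0.391,0.004,0,0,0,-1]

```text
clock: 44.25
tcp_pos: [0.6501, -0.1197, 0.2802]
orientation: [2.997, 0.94, 0.006]
contact_force: [-0.1, -0.3, 0.4]
grip_width: 0.0854
```

```bash
python3 - <<'E'
from fit import *
T=grab_frame("top");Sd=grab_frame("side")
for n,sd,y in(("gearmotor",(.481,.322),[.98]),("transformer",(.444,-.312),[.6]),("lamp_holder",(.637,.110),np.arange(8)*.785)):
  for v in([T],[Sd]):
    try: print(n,[(round(float(c),3),np.round(x,3).tolist()) for c,x in fit(n,v,.004,sd,y)[:2]])
    except Exception as e: print(n,e)
cv2.imwrite("pics/c10.png",np.hstack([T["img"][90:290,70:450],Sd["img"][90:290,150:400]])[:,:,::-1])
E
```

```text
gearmotor [(0.155, [0.482, 0.322, 0.999])]
gearmotor [(0.135, [0.482, 0.32, 1.044])]
transformer [(0.107, [0.446, -0.312, 0.57])]
transformer [(0.048, [0.447, -0.315, 0.558])]
lamp_holder [(0.511, [0.646, 0.116, 3.858]), (0.511, [0.646, 0.115, 3.208])]
lamp_holder [(0.079, [0.639, 0.108, 4.025]), (0.08, [0.639, 0.108, 3.758])]
```

View pics/c10.png

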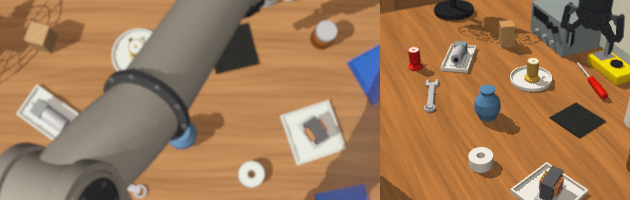

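All three parts stand in their own trays within about 4 mm of centre, and the arm is clear. I hand it in.

```bash
python3 -c "
from bench import r; print(r.hand_in())"
```

```text
the job is handed in; nothing more can be done
None
```

I moved all three parts into their own trays and handed the job in at about 45 s of the 112 s allowed; the hand-in gives no verdict. I parked the lamp holder on the mat, moved the gearmotor to the oblong tray and the transformer to the square tray, then set the lamp holder in the round tray.

**Final camera fits:**
- **Lamp holder:** about 3 mm from the round tray's centre, from the side view only. The arm partly hid it from the top camera, so I did not use that fit (poor match, about 10 mm off).
- **Transformer:** about 2–4 mm from the square tray's centre.
- **Gearmotor:** about 1–2 mm from the oblong tray's centre, and 0.02–0.06 rad off its length.

**Also seen in the last pictures:** the parts look upright, the fingers were open and well above everything, and the vase stands in place. I did not measure the vase or the jar again. The jar shows upright in the top view, and no move went near it.

**One correction on the way:** the gearmotor was about 6 mm off sideways while I lowered it, because the arm had not settled when I took the reading. I corrected this before it touched down.

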